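# Set the slow-cooker timer to its marker and start it

## Task

Set the cooking timer: with a fingertip, push the fin on its dial round from the side, without pinching it, until the dial's index line lines up with the line on the steel marker tab. Then press the timer's start button fully down and let it come back up. Leave the marker tab and all the other things on the counter where they are.

Things in the scene. Friction and masses are not known exactly. Their poses are not given: they have to be found in the camera images.
- timer: White timer case fixed to the counter, 180 (x) x 280 (y) x 36 (z) mm. Origin: centre of its underside, on the counter; z up, its yaw varies. The white dial is nearer its -y end, the start button nearer its +y end (own frame). A scale line is printed every 10 degrees round the dial.
- dial_axis (a point): On the dial's vertical axis at the height of the dial's top face, 46 mm above the counter; 50 mm from the case's centre towards its -y end. The dial is a white disc of radius 60 mm.
- dial (a joint): Dial angle in rad, growing clockwise seen from above, 0 to 4.71 between stops. At value q the index line points from the axis at angle -q from the case's own +x axis (counter-clockwise positive); the fin is on the opposite side. The dial turns both ways against friction (0.10 N m, about 2.5 N at the fin) and stays where it is left.
- fin (a point): Middle (42 mm from the axis, 58 mm above the counter) of the black fin that stands up from the dial's top face, on the side opposite to the index line: a plate 28 mm long radially (28 to 56 mm from the axis), 14 mm thick: two flanks 22 mm high (tops 68 mm above the counter) with a 4 mm ridge between them, 25 mm high (top 71 mm above the counter).
- index (a point): Outer end of the black index line, at the edge of the dial's top face, 60 mm from the axis; the line is 40 mm long and 5 mm wide.
- marker (a joint): Angle of the marker tab round the dial's axis, in rad, same zero and direction as the dial: the index line meets the marker's line when joint dial = joint marker. Always more clockwise than the dial at the start. Stiff to move; leave it.
- mark (a point): Where the marker's line meets the dial's edge, 60 mm from the axis, at the height of the dial's top face. The marker is a dark steel tab 22 mm (radial) x 18 mm, its top 5 mm above the case, just outside the dial (62 to 84 mm from the axis), with a white radial line 5 mm wide along its middle.
- start (a joint): Start button travel in m: 0 up, 0.006 fully down; spring, about 5 N fully down.
- start_top (a point): Centre of the top face of the start button (black, 28 mm across, in a grey housing), pressed straight down; 100 mm from the case's centre towards its +y end.
- salt_mid (a point): Glass salt shaker with a steel cap, 44 mm across, 80 mm high, beside the timer's button end; point at half height.
- pepper_mid (a point): White pepper shaker with a steel cap, 50 mm across, 66 mm high, beside the timer's dial end; point at half height.
- spoon_grip (a point): Steel spoon 150 mm long lying flat on the robot's side of the timer; point on its handle.
- mug_mid (a point): Ceramic mug 82 mm across, 92 mm high, well to the right; point at half height.
- spice_mid (a point): Spice jar 48 mm across, 95 mm high, well to the left; point at half height.

How it is judged:
On the way, in this order (a step that is already met when the one before it is completed fails the run):
1. the dial's index line is turned onto the marker's line and rests there (horizontal distance between index and mark below 0.0045 m and velocity of joint dial between -0.05 and 0.05 rad/s), for 0.2 s.
2. the start button is pressed fully down with the dial on the mark (value of joint start above 0.0045 m and horizontal distance between index and mark below 0.0045 m), for 0.05 s.
At the end, for the whole second after the job is handed in: Index line within 4.5 mm (about 4 degrees) of the marker's line at the dial's edge and at rest, start button up again, marker within 3 mm of where it was, all bystanders within 20 mm of where they stood (horizontal distance between index and mark below 0.0045 m and velocity of joint dial between -0.02 and 0.02 rad/s and value of joint start below 0.001 m and distance of mark from where it was at the start of the episode below 0.003 m and distance of each of salt_mid, pepper_mid, spoon_grip, mug_mid, spice_mid from where it was at the start of the episode below 0.02 m); the robot touches nothing.
It fails at once if the fin is pinched: both its flanks pressed at once (over 2 N each) (contact force between the fingers and dial_c2 above 2 N and contact force between the fingers and dial_c3 above 2 N).
It fails at once if the start button is pressed while the dial is off the mark (value of joint start above 0.003 m and not (horizontal distance between index and mark below 0.0045 m)).
It fails at once if the marker tab is moved by more than 3 mm (distance of mark from where it was at the start of the episode above 0.003 m).
It fails at once if another thing on the counter is moved or lifted by more than 20 mm (not (distance of each of salt_mid, pepper_mid, spoon_grip, mug_mid, spice_mid from where it was at the start of the episode below 0.02 m)).
It also fails if it takes over 54 s, if anything falls off the work surface, if the arm or the gripper's body presses on something with over 40 N, if the wrist force passes 120 N, or if a joint passes its speed limit or range.

## Robot

A 6-joint arm with a two-finger parallel gripper is mounted at the origin on the work surface. World frame = base frame: x ahead of the robot, y to its left, z up, the work surface at z = 0. Lengths are in m, angles in rad, forces in N, time in s.
With the tool pointing down it reaches from about 0.35 to 0.775 m from the base axis. Payload 5.5 kg.
Tool frame: the origin (TCP) lies at the very end of the fingers, on their centre line; the grasp point (between the pads) lies 19 mm behind it (env.grasp_offset is the distance from the TCP to the grasp point, in m); z points along the fingers, x is the direction in which the jaws open and shut, and the axes are right-handed (so a half turn about z gives the same grasp; the last joint's range is limited). The gripper opens to 85 mm and grips with 20 to 120 N. Pads are 22 mm wide; open, the fingers measure 114 mm over their backs; the gripper's body (76 mm by 85 mm) begins 54 mm behind the grasp point. The pads swing forward as they close: fully open they stand 13 mm farther back than shut.
Start: joints at [-1.402, 0.313, 0.046, 1.304, 0, 1.431], TCP at [0.175, -0.548, 0.231] pointing down, gripper open.
Joint ranges: [-2.76, 2.76], [-0.86, 1.69], [-1.03, 1.26], [-2.2, 2.34], [-1.47, 1.5], [-3.14, 3.14]. Speed limits (rad/s): [2.57, 2.57, 3.14, 3.14, 3.14, 3.14].

## Interface

Orientations are given as a unit quaternion [w, x, y, z].
In Python, from workcell import status, viewer, env gives the robot as it stands.
- The arm moves only by the tool carry_out, never from a script. Its argument "plan" is a list of rows, each an object of numbers: "x", "y", "z": the shift along the tool's x, y, z in m; "ax", "ay", "az": the turn, a rotation vector about the tool's x, y, z in rad; "hand": the opening, from 0 (shut) to 1 (fully open). In form: [{"x": .., "y": .., "z": .., "ax": .., "ay": .., "az": .., "hand": ..}, ...]. A call has 1 to 12 rows; each row is the pose to reach, as a shift and turn from the pose measured when the call began, along the tool's axes at that moment; what a row does not reach only later rows make up. A row lasts 1/12 s, in which the tool goes at most 41.7 mm and 7.16 degrees, less where a joint would pass 70% of its speed; a pose out of reach is approached as far as the arm can. A call with a gripper value outside its range is refused whole. The fingers move at their own pace and stop on an object; "squeeze" is the grip in N (left out, the last holds). Time passes only in rows, so rows that repeat a pose let the fingers close. It gives the time, the measured TCP pose, the force and the opening at its end, in the units of the state.
- status.get_state(): the state, without advancing time (a new reading comes with each control period).
- viewer.read_camera(name): name is "side" or "top"; returns the picture (400x640x3 uint8, red, green, blue); there is no depth.
- viewer.camera_model(name): a dict with "vfov" (degrees; the focal length in pixels is half the picture's height over the tangent of half this angle, whatever the lens; pixels are square), "cx", "cy" (the principal point, pixels), "T" (4x4, takes a point from camera to world coordinates). Camera axes: x right, y down, z forward; pixel columns grow to the right and rows downward; lengths in m; the calibration is good to about 2 mm. A picture is of the moment at which its call begins. camera_model takes no time and is no camera call.
- env.hand_in(): hands the job in, once; it reports no verdict.
The state is a dict: "clock": time; "joint_pos": joint angles; "qvel": joint speeds; "tau": joint torques, N m; "tcp_pos": TCP position; "orientation": TCP orientation; "wrist_force": force on the tool from outside, world axes, zero at the start; "ft_torque": the same for the moment, N m; "finger_gap": finger opening in m.
Only numpy, scipy, OpenCV 4.12 (cv2) and the standard library are available. Lean on these libraries where they do the work, as an engineer would, in place of code of your own. Each camera call takes 0.05 s, during which the arm holds its last target.

## Working session

There is one attempt and no reset: what is moved stays moved. The work goes in short steps, Python scripts to look and compute and a tool call to move; the robot and the scene stay as the last step left them, time stands still between calls to the robot, and variables do not carry over. Pictures are saved under pics/ and viewed, and the job is handed in when it is done.

Besides the shell and the picture viewer there is one more tool, called after "Emit:" by a JSON object that holds its "name" and its "arguments". carry_out: Moves the arm, as the interface text tells. Its arguments: {"type":"object","properties":{"plan":{"type":"array"},"squeeze":{"type":"number"}},"required":["plan"]}

```bash
ls; mkdir -p pics; python3 - <<'E'
from workcell import status, viewer, env
import cv2
s=status.get_state()
for k,v in s.items(): print(k,v)
for n in ("top","side"):
    m=viewer.camera_model(n); print(n,m)
    cv2.imwrite(f"pics/{n}0.png",viewer.read_camera(n)[:,:,::-1])
E
```

```text
pics
clock 0.0
joint_pos [-1.40157363e+00  3.13995789e-01  4.49686689e-02  1.30362150e+00
  2.06943937e-05  1.43120419e+00]
qvel [-0.00046821  0.00056335  0.00021306  0.00090219 -0.00120127 -0.00066846]
tau [-1.43619955e-04 -4.80633116e+01  2.98530400e+01  1.95192610e-02
 -1.99249271e-04  1.64142602e-05]
tcp_pos [ 0.1746715  -0.54727677  0.2304073 ]
orientation [-6.52534074e-04  8.07443069e-01 -5.89944771e-01 -6.57306401e-04]
wrist_force [-0.20957754 -0.32001589 -0.72440283]
ft_torque [-0.00363488 -0.01267444 -0.01637925]
finger_gap 0.08528121926360376
top {'vfov': 52.184099340844796, 'cx': 318.91449471706983, 'cy': 204.7205366909323, 'T': array([[ 0.02471932, -0.99887068,  0.04057483,  0.46652051],
       [-0.99968186, -0.0249022 , -0.00400781, -0.02220546],
       [ 0.00501369, -0.04046286, -0.99916846,  1.30580316],
       [ 0.        ,  0.        ,  0.        ,  1.        ]])}
side {'vfov': 45.84089267662589, 'cx': 312.92800948476315, 'cy': 203.46712814735386, 'T': array([[-0.85561294, -0.38374367,  0.34737197,  0.02777941],
       [-0.51761444,  0.63605456, -0.57228479,  0.80952758],
       [-0.00133686, -0.66945902, -0.74284778,  1.12003438],
       [ 0.        ,  0.        ,  0.        ,  1.        ]])}
```

View pics/top0.png

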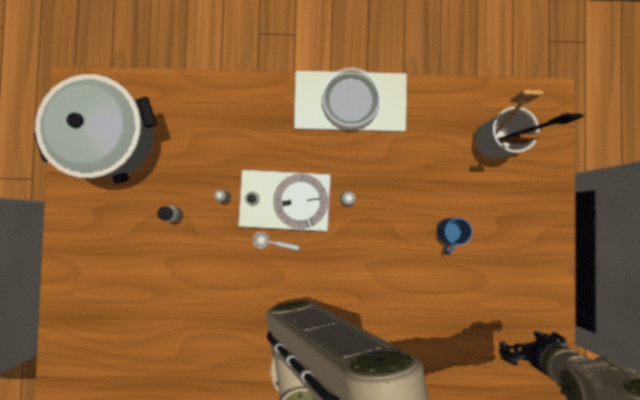

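View pics/side0.png

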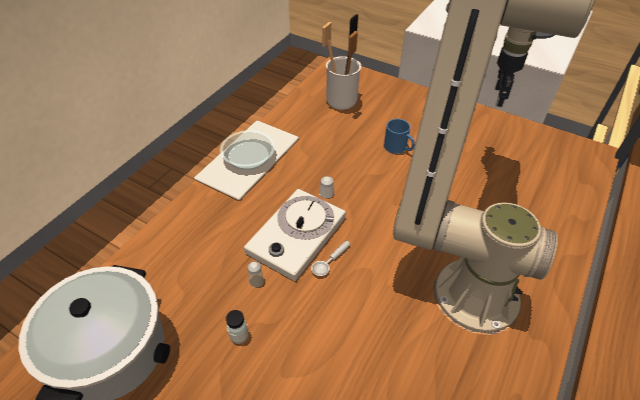

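```bash
cat > h.py <<'E'
import numpy as np, cv2
from workcell import status, viewer, env
def KT(n):
    m=viewer.camera_model(n); f=200/np.tan(np.radians(m['vfov']/2))
    return np.array([[f,0,m['cx']],[0,f,m['cy']],[0,0,1]]), np.array(m['T'])
def proj(n,p):
    K,T=KT(n); p=np.atleast_2d(p); c=(p-T[:3,3])@T[:3,:3]; u=c@K.T; return u[:,:2]/u[:,2:]
def unproj(n,uv,z):
    K,T=KT(n); uv=np.atleast_2d(uv); d=np.c_[uv,np.ones(len(uv))]@np.linalg.inv(K).T@T[:3,:3].T
    s=(z-T[2,3])/d[:,2]; return T[:3,3]+s[:,None]*d
def rect(n,img,c,half,z,px):
    # image up=+x, left=+y
    N=int(2*half/px); i,j=np.mgrid[0:N,0:N].astype(np.float32)
    X=c[0]+half-i*px; Y=c[1]+half-j*px
    uv=proj(n,np.c_[X.ravel(),Y.ravel(),np.full(X.size,z)]).astype(np.float32)
    return cv2.remap(img,uv[:,0].reshape(N,N),uv[:,1].reshape(N,N),cv2.INTER_CUBIC)
E
python3 - <<'E'
from h import *
t=cv2.imread('pics/top0.png'); s=cv2.imread('pics/side0.png')
cor=[(242,170),(330,174),(328,231),(238,227)]
P=unproj('top',cor,0.036); print(P.round(3), P.mean(0))
c=P.mean(0)[:2]
for n,img in (('top',t),('side',s)):
    cv2.imwrite(f'pics/r_{n}0.png',rect(n,img,c,0.18,0.046,0.0006))
names=dict(salt=(221,196),pepper=(348,199),spoon=(285,245),mug=(453,233),spice=(165,213))
for k,v in names.items(): print(k,unproj('top',v,0.07 if k!='spoon' else .005).round(3))
E
```

```text
[[ 0.62   0.215  0.036]
 [ 0.615 -0.06   0.036]
 [ 0.437 -0.058  0.036]
 [ 0.443  0.222  0.036]] [0.5288086  0.08003188 0.036     ]
salt [[0.536 0.27  0.07 ]]
pepper [[ 0.536 -0.115  0.07 ]]
spoon [[0.389 0.077 0.005]]
mug [[ 0.441 -0.435  0.07 ]]
spice [[0.48  0.437 0.07 ]]
```

View pics/r_top0.png

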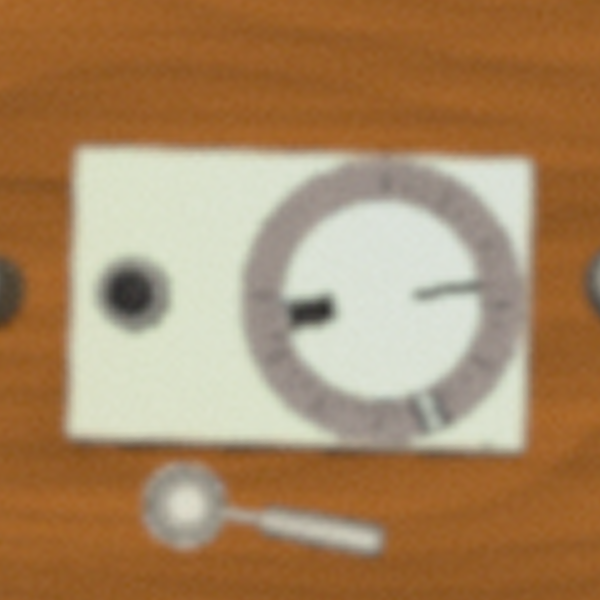

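View pics/r_side0.png

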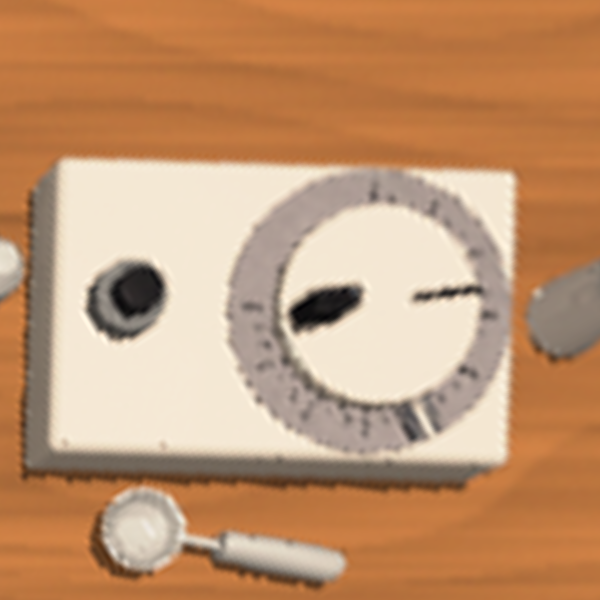

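```bash
cat >> h.py <<'E'
def measure(n,img,a0=(0.528,0.031)):
    """axis from white disc edge, index & mark world angle (deg)"""
    px=0.0003; half=0.1
    g=rect(n,img,a0,half,0.046,px); gray=cv2.cvtColor(g,cv2.COLOR_BGR2GRAY).astype(float)
    N=gray.shape[0]
    # disc edge: radial max negative gradient
    pts=[]
    A=np.radians(np.arange(0,360,2)); R=np.arange(52,68,.15)/1000
    ax=np.array(a0)
    for it in range(4):
        pts=[]
        for a in A:
            X=ax[0]+R*np.cos(a); Y=ax[1]+R*np.sin(a)
            i=((a0[0]+half-X)/px).astype(np.float32); j=((a0[1]+half-Y)/px).astype(np.float32)
            p=cv2.remap(gray.astype(np.float32),j[None],i[None],cv2.INTER_LINEAR)[0]
            p=cv2.GaussianBlur(p[None],(0,0),4)[0]; d=np.gradient(p)
            k=np.argmin(d[8:-8])+8
            if d[k]<-0.4: pts.append((X[k],Y[k]))
        P=np.array(pts); M=np.c_[2*P,np.ones(len(P))]; b=(P**2).sum(1)
        w=np.ones(len(P))
        for _ in range(10):
            s=np.linalg.lstsq(M*w[:,None],b*w,rcond=None)[0]; r=np.sqrt(s[2]+s[0]**2+s[1]**2)
            e=np.hypot(*(P-s[:2]).T)-r; w=1/(1+(e/.0006)**2)
        ax=s[:2]
    return ax,r,len(P)
def profile(n,img,ax,z,r0,r1):
    """mean grey against world angle (deg) over radii r0..r1 on plane z"""
    A=np.arange(-180,180,.5); R=np.linspace(r0,r1,15)
    a,R=np.meshgrid(np.radians(A),R)
    uv=proj(n,np.c_[(ax[0]+R*np.cos(a)).ravel(),(ax[1]+R*np.sin(a)).ravel(),np.full(a.size,z)]).astype(np.float32)
    gr=cv2.cvtColor(img,cv2.COLOR_BGR2GRAY).astype(np.float32)
    v=cv2.remap(gr,uv[:,0].reshape(a.shape),uv[:,1].reshape(a.shape),cv2.INTER_CUBIC)
    return A,v.mean(0)
E
python3 - <<'E'
from h import *
t=cv2.imread('pics/top0.png'); s=cv2.imread('pics/side0.png')
for n,img in (('top',t),('side',s)):
    ax,r,k=measure(n,img); print(n,ax.round(4),round(r,4),k)
    A,p=profile(n,img,ax,.046,.040,.056)
    base=np.median(p); d=np.clip(base-p-15,0,None)
    m=(A>-110)&(A<-50); print('index',(A[m]*d[m]).sum()/d[m].sum(), d[m].max())
    A,p=profile(n,img,ax,.041,.066,.080)
    m=(A>-175)&(A<-135); print('mark',[(a,int(v)) for a,v in zip(A[m][::3],p[m][::3])])
    # fin
E
```

```text
top [0.529  0.0314] 0.0594 171
index -81.37543868123029 64.95819
mark [(np.float64(-174.5), 143), (np.float64(-173.0), 142), (np.float64(-171.5), 142), (np.float64(-170.0), 144), (np.float64(-168.5), 144), (np.float64(-167.0), 140), (np.float64(-165.5), 133), (np.float64(-164.0), 125), (np.float64(-162.5), 123), (np.float64(-161.0), 133), (np.float64(-159.5), 152), (np.float64(-158.0), 168), (np.float64(-156.5), 173), (np.float64(-155.0), 165), (np.float64(-153.5), 147), (np.float64(-152.0), 131), (np.float64(-150.5), 124), (np.float64(-149.0), 127), (np.float64(-147.5), 134), (np.float64(-146.0), 139), (np.float64(-144.5), 140), (np.float64(-143.0), 142), (np.float64(-141.5), 144), (np.float64(-140.0), 146), (np.float64(-138.5), 146), (np.float64(-137.0), 145), (np.float64(-135.5), 145)]
side [0.5267 0.0322] 0.0597 180
index -80.98132352332259 165.51927
mark [(np.float64(-174.5), 153), (np.float64(-173.0), 154), (np.float64(-171.5), 162), (np.float64(-170.0), 166), (np.float64(-168.5), 157), (np.float64(-167.0), 127), (np.float64(-165.5), 89), (np.float64(-164.0), 77), (np.float64(-162.5), 89), (np.float64(-161.0), 94), (np.float64(-159.5), 111), (np.float64(-158.0), 169), (np.float64(-156.5), 223), (np.float64(-155.0), 208), (np.float64(-153.5), 150), (np.float64(-152.0), 120), (np.float64(-150.5), 121), (np.float64(-149.0), 134), (np.float64(-147.5), 153), (np.float64(-146.0), 158), (np.float64(-144.5), 148), (np.float64(-143.0), 146), (np.float64(-141.5), 154), (np.float64(-140.0), 162), (np.float64(-138.5), 164), (np.float64(-137.0), 163), (np.float64(-135.5), 159)]
```

```bash
cat >> h.py <<'E'
from scipy.spatial.transform import Rotation as Ro
def delta(p,yaw_deg):
    s=status.get_state(); w,x,y,z=s['orientation']; R=Ro.from_quat([x,y,z,w])
    c,sn=np.cos(np.radians(yaw_deg)),np.sin(np.radians(yaw_deg))
    Rt=Ro.from_matrix(np.array([[c,sn,0],[sn,-c,0],[0,0,-1.]]))
    x=R.as_matrix()[:,0]
    print('t',round(s['clock'],2),'tcp',s['tcp_pos'].round(4),'yaw',np.degrees(np.arctan2(x[1],x[0])).round(2),'F',s['wrist_force'].round(1),'j',s['joint_pos'].round(2))
    print('xyz',R.inv().apply(np.array(p)-s['tcp_pos']).round(4),'rot',(R.inv()*Rt).as_rotvec().round(4))
E
python3 -c "
from h import *
delta([.33,-.24,.2],15); delta([.494,.069,.13],98.8)"
```

```text
t 0.1 tcp [ 0.1747 -0.5474  0.2305] yaw -72.31 F [ 0.5  0.4 -0.2] j [-1.4   0.31  0.05  1.3  -0.    1.43]
xyz [-0.2456 -0.2414  0.031 ] rot [-1.4000e-03  1.1000e-03 -1.5238e+00]
t 0.1 tcp [ 0.1747 -0.5474  0.2305] yaw -72.31 F [ 0.5  0.4 -0.2] j [-1.4   0.31  0.05  1.3  -0.    1.43]
xyz [-0.49   -0.4915  0.1014] rot [-2.4000e-03 -1.0000e-04 -2.9864e+00]
```

Emit:
{"name": "carry_out", "arguments": {"plan": [{"x":-0.02,"y":-0.02,"z":0.0025,"az":-0.12,"hand":0},{"x":-0.04,"y":-0.04,"z":0.005,"az":-0.24,"hand":0},{"x":-0.06,"y":-0.06,"z":0.0075,"az":-0.36,"hand":0},{"x":-0.08,"y":-0.08,"z":0.01,"az":-0.48,"hand":0},{"x":-0.1,"y":-0.1,"z":0.0125,"az":-0.6,"hand":0},{"x":-0.12,"y":-0.12,"z":0.015,"az":-0.72,"hand":0},{"x":-0.14,"y":-0.14,"z":0.0175,"az":-0.84,"hand":0},{"x":-0.16,"y":-0.16,"z":0.02,"az":-0.96,"hand":0},{"x":-0.18,"y":-0.18,"z":0.0225,"az":-1.08,"hand":0},{"x":-0.2,"y":-0.2,"z":0.025,"az":-1.2,"hand":0},{"x":-0.22,"y":-0.22,"z":0.0275,"az":-1.32,"hand":0},{"x":-0.245,"y":-0.24,"z":0.03,"az":-1.44,"hand":0}]}}

```text
schema error: expected keys x, y, z, ax, ay, az, hand
```

```bash
python3 -c "
from h import *
delta([.494,.069,.13],98.8);print(status.get_state()['finger_gap'])"
```

```text
t 0.1 tcp [ 0.1747 -0.5474  0.2305] yaw -72.31 F [ 0.5  0.4 -0.2] j [-1.4   0.31  0.05  1.3  -0.    1.43]
xyz [-0.49   -0.4915  0.1014] rot [-2.4000e-03 -1.0000e-04 -2.9864e+00]
0.08538021191973702
```

Emit:
{"name": "carry_out", "arguments": {"plan": [{"x":-0.08,"y":-0.08,"z":0.01,"ax":0,"ay":0,"az":-0.48,"hand":0},{"x":-0.08,"y":-0.08,"z":0.01,"ax":0,"ay":0,"az":-0.48,"hand":0},{"x":-0.08,"y":-0.08,"z":0.01,"ax":0,"ay":0,"az":-0.48,"hand":0},{"x":-0.08,"y":-0.08,"z":0.01,"ax":0,"ay":0,"az":-0.48,"hand":0},{"x":-0.16,"y":-0.16,"z":0.02,"ax":0,"ay":0,"az":-0.96,"hand":0},{"x":-0.16,"y":-0.16,"z":0.02,"ax":0,"ay":0,"az":-0.96,"hand":0},{"x":-0.16,"y":-0.16,"z":0.02,"ax":0,"ay":0,"az":-0.96,"hand":0},{"x":-0.16,"y":-0.16,"z":0.02,"ax":0,"ay":0,"az":-0.96,"hand":0},{"x":-0.245,"y":-0.24,"z":0.03,"ax":0,"ay":0,"az":-1.44,"hand":0},{"x":-0.245,"y":-0.24,"z":0.03,"ax":0,"ay":0,"az":-1.44,"hand":0},{"x":-0.245,"y":-0.24,"z":0.03,"ax":0,"ay":0,"az":-1.44,"hand":0},{"x":-0.245,"y":-0.24,"z":0.03,"ax":0,"ay":0,"az":-1.44,"hand":0}]}}

```text
clock: 1.1
tcp_pos: [0.3293, -0.2354, 0.2001]
orientation: [-0.003, 0.996, 0.095, -0.0]
wrist_force: [-0.8, -0.8, 0.8]
finger_gap: -0.0002
```

```bash
python3 -c "
from h import *
delta([.494,.069,.13],98.8);print(status.get_state()['finger_gap'])"
```

```text
t 1.1 tcp [ 0.3293 -0.2354  0.2001] yaw 10.86 F [-0.8 -0.8  0.8] j [-0.82  0.   -0.41  1.17  0.    0.56]
xyz [ 0.2192 -0.2675  0.0715] rot [-0.0048 -0.0042 -1.5348]
-0.00016556629354994387
```

Emit:
{"name": "carry_out", "arguments": {"plan": [{"x":0.07,"y":-0.09,"z":0.02,"ax":0,"ay":0,"az":-0.48,"hand":0},{"x":0.07,"y":-0.09,"z":0.02,"ax":0,"ay":0,"az":-0.48,"hand":0},{"x":0.07,"y":-0.09,"z":0.02,"ax":0,"ay":0,"az":-0.48,"hand":0},{"x":0.07,"y":-0.09,"z":0.02,"ax":0,"ay":0,"az":-0.48,"hand":0},{"x":0.14,"y":-0.18,"z":0.045,"ax":0,"ay":0,"az":-0.96,"hand":0},{"x":0.14,"y":-0.18,"z":0.045,"ax":0,"ay":0,"az":-0.96,"hand":0},{"x":0.14,"y":-0.18,"z":0.045,"ax":0,"ay":0,"az":-0.96,"hand":0},{"x":0.14,"y":-0.18,"z":0.045,"ax":0,"ay":0,"az":-0.96,"hand":0},{"x":0.219,"y":-0.2675,"z":0.07,"ax":-0.005,"ay":-0.004,"az":-1.535,"hand":0},{"x":0.219,"y":-0.2675,"z":0.07,"ax":-0.005,"ay":-0.004,"az":-1.535,"hand":0},{"x":0.219,"y":-0.2675,"z":0.07,"ax":-0.005,"ay":-0.004,"az":-1.535,"hand":0},{"x":0.219,"y":-0.2675,"z":0.07,"ax":-0.005,"ay":-0.004,"az":-1.535,"hand":0}]}}

```text
clock: 2.1
tcp_pos: [0.4958, 0.0734, 0.1298]
orientation: [-0.001, 0.675, 0.738, 0.001]
wrist_force: [-1.1, -0.0, -0.3]
finger_gap: 0.0002
```

```bash
python3 -c "
from h import *
delta([.494,.069,.054],98.8)
for n in ('top','side'):
    i=viewer.read_camera(n)[:,:,::-1]
    cv2.imwrite(f'pics/{n}1.png',i)
    if n=='side': cv2.imwrite('pics/s1.png',cv2.resize(i[100:320,180:440],None,fx=2.7,fy=2.7,interpolation=cv2.INTER_CUBIC))
"
```

```text
t 2.1 tcp [0.4958 0.0734 0.1298] yaw 95.15 F [-1.1 -0.  -0.3] j [-0.01  0.23 -0.33  1.02  0.   -0.1 ]
xyz [-0.0044 -0.0022  0.0758] rot [ 0.0003 -0.0026 -0.0636]
```

View pics/s1.png

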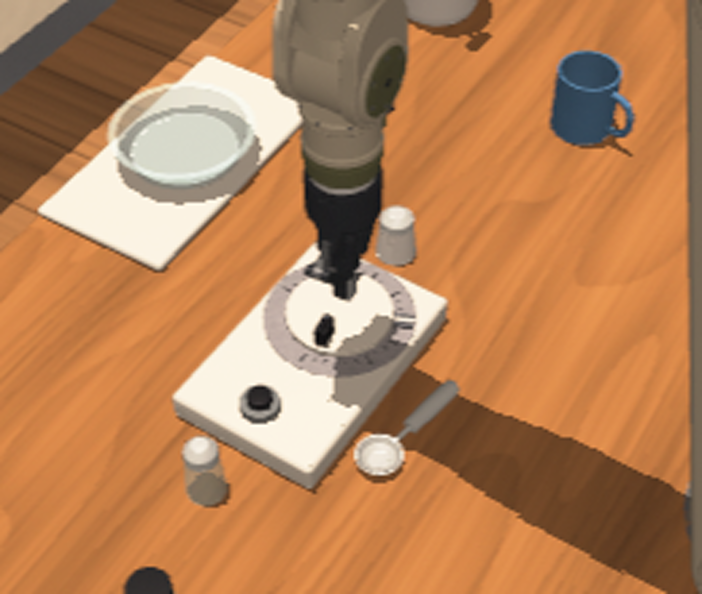

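View pics/top1.png

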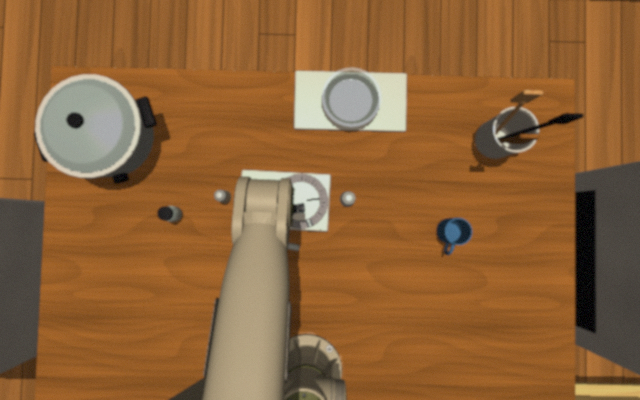

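Emit:
{"name": "carry_out", "arguments": {"plan": [{"x":-0.0044,"y":-0.0022,"z":0.02,"ax":0,"ay":-0.0026,"az":-0.0636,"hand":0},{"x":-0.0044,"y":-0.0022,"z":0.045,"ax":0,"ay":-0.0026,"az":-0.0636,"hand":0},{"x":-0.0044,"y":-0.0022,"z":0.065,"ax":0,"ay":-0.0026,"az":-0.0636,"hand":0},{"x":-0.0044,"y":-0.0022,"z":0.0758,"ax":0,"ay":-0.0026,"az":-0.0636,"hand":0},{"x":-0.0044,"y":-0.0022,"z":0.0758,"ax":0,"ay":-0.0026,"az":-0.0636,"hand":0}]}}

```text
clock: 2.62
tcp_pos: [0.4886, 0.0649, 0.0523]
orientation: [-0.002, 0.656, 0.755, -0.003]
wrist_force: [-0.8, -0.2, -0.7]
finger_gap: -0.0002
```

```bash
python3 -c "
from h import *
delta([.494,.069,.054],98.8)
i=viewer.read_camera('side')[:,:,::-1]
cv2.imwrite('pics/side2.png',i)
cv2.imwrite('pics/s2.png',cv2.resize(i[170:290,230:370],None,fx=5,fy=5,interpolation=cv2.INTER_CUBIC))
"
```

```text
t 2.62 tcp [0.4886 0.0649 0.0523] yaw 98.06 F [-0.8 -0.2 -0.7] j [-0.03  0.29 -0.45  0.83 -0.   -0.17]
xyz [ 0.0033  0.0059 -0.0017] rot [-0.0076  0.001  -0.0129]
```

View pics/s2.png

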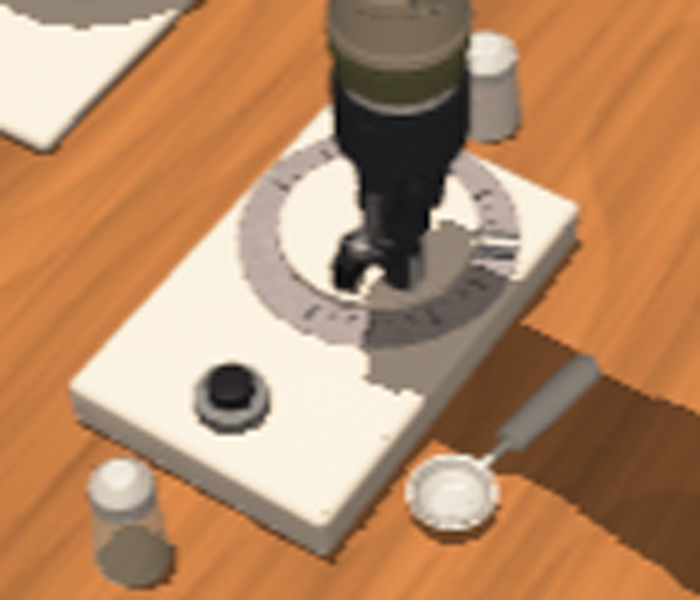

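```bash
cat >> h.py <<'E'
AX=np.array([.528,.0318])
def arc(phis,ds,z=.054,r=.042):
    s=status.get_state(); w,x,y,zz=s['orientation']; R=Ro.from_quat([x,y,zz,w])
    x=R.as_matrix()[:,0]
    yaw=np.arctan2(x[1],x[0])
    d=AX-s['tcp_pos'][:2]
    print('t',round(s['clock'],2),'tcp',s['tcp_pos'].round(4),'yaw',np.degrees(yaw).round(2),'F',s['wrist_force'].round(1),'v',np.abs(s['qvel']).max().round(3))
    c,sn=np.cos(yaw),np.sin(yaw); q=s['tcp_pos'][:2]-AX
    print('r',(q@[c,sn]).round(4),'d',(q@[-sn,c]).round(4))
    for ph,dd in zip(phis,ds):
        a=np.radians(ph); c,sn=np.cos(a),np.sin(a)
        p=np.r_[AX+r*np.array([c,sn])+dd*np.array([-sn,c]),z]
        Rt=Ro.from_matrix(np.array([[c,sn,0],[sn,-c,0],[0,0,-1.]]))
        v=R.inv().apply(p-s['tcp_pos']).round(4); o=(R.inv()*Rt).as_rotvec().round(3)
        print('{"x": %g, "y": %g, "z": %g, "ax": %g, "ay": %g, "az": %g, "hand": 0},'%(*v,*o))
E
python3 -c "
from h import *
import numpy as np
arc([98.8,98.8]+[98.8-5*k for k in range(1,11)],[.024]+[.018]*11)"
```

```text
t 2.67 tcp [0.4898 0.0649 0.0538] yaw 98.11 F [-0.3  0.6  0.7] v 0.04
r 0.0382 d 0.0332
{"x": 0.0035, "y": 0.0087, "z": -0.0003, "ax": -0.006, "ay": 0.001, "az": -0.012, "hand": 0},
{"x": 0.0036, "y": 0.0147, "z": -0.0003, "ax": -0.006, "ay": 0.001, "az": -0.012, "hand": 0},
{"x": 0.005, "y": 0.0184, "z": -0.0004, "ax": -0.005, "ay": 0.002, "az": 0.075, "hand": 0},
{"x": 0.0061, "y": 0.0222, "z": -0.0004, "ax": -0.005, "ay": 0.002, "az": 0.162, "hand": 0},
{"x": 0.0069, "y": 0.0261, "z": -0.0004, "ax": -0.005, "ay": 0.002, "az": 0.25, "hand": 0},
{"x": 0.0074, "y": 0.0301, "z": -0.0004, "ax": -0.005, "ay": 0.002, "az": 0.337, "hand": 0},
{"x": 0.0075, "y": 0.0341, "z": -0.0004, "ax": -0.005, "ay": 0.003, "az": 0.424, "hand": 0},
{"x": 0.0072, "y": 0.038, "z": -0.0005, "ax": -0.005, "ay": 0.003, "az": 0.512, "hand": 0},
{"x": 0.0066, "y": 0.042, "z": -0.0005, "ax": -0.005, "ay": 0.003, "az": 0.599, "hand": 0},
{"x": 0.0057, "y": 0.0459, "z": -0.0005, "ax": -0.005, "ay": 0.003, "az": 0.686, "hand": 0},
{"x": 0.0044, "y": 0.0496, "z": -0.0005, "ax": -0.005, "ay": 0.003, "az": 0.773, "hand": 0},
{"x": 0.0028, "y": 0.0533, "z": -0.0005, "ax": -0.005, "ay": 0.004, "az": 0.861, "hand": 0},
```

Emit:
{"name": "carry_out", "arguments": {"plan": [{"x":0.0035,"y":0.009,"z":0,"ax":-0.005,"ay":0.002,"az":-0.01,"hand":0},{"x":0.0036,"y":0.0147,"z":0,"ax":-0.005,"ay":0.002,"az":-0.01,"hand":0},{"x":0.005,"y":0.0184,"z":0,"ax":-0.005,"ay":0.002,"az":0.075,"hand":0},{"x":0.0061,"y":0.0222,"z":0,"ax":-0.005,"ay":0.002,"az":0.162,"hand":0},{"x":0.0069,"y":0.0261,"z":0,"ax":-0.005,"ay":0.002,"az":0.25,"hand":0},{"x":0.0074,"y":0.03,"z":0,"ax":-0.005,"ay":0.002,"az":0.337,"hand":0},{"x":0.0075,"y":0.034,"z":0,"ax":-0.005,"ay":0.002,"az":0.424,"hand":0},{"x":0.0072,"y":0.038,"z":0,"ax":-0.005,"ay":0.002,"az":0.512,"hand":0},{"x":0.0066,"y":0.042,"z":0,"ax":-0.005,"ay":0.002,"az":0.6,"hand":0},{"x":0.0057,"y":0.046,"z":0,"ax":-0.005,"ay":0.002,"az":0.686,"hand":0},{"x":0.0057,"y":0.046,"z":0,"ax":-0.005,"ay":0.002,"az":0.686,"hand":0}]}}

```text
clock: 3.58
tcp_pos: [0.5357, 0.0771, 0.0544]
orientation: [0.001, 0.872, 0.49, 0.0]
wrist_force: [-0.4, 0.5, 0.3]
finger_gap: 0.0001
```

```bash
cat >> h.py <<'E'
def look(k,z=5,box=(170,290,230,370)):
    for n in ('side','top'):
        i=np.ascontiguousarray(viewer.read_camera(n)[:,:,::-1]); cv2.imwrite(f'pics/{n}{k}.png',i)
        if n=='side':
            a,b,c,d=box; cv2.imwrite(f'pics/s{k}.png',cv2.resize(i[a:b,c:d],None,fx=z,fy=z,interpolation=cv2.INTER_CUBIC))
            cv2.imwrite(f'pics/rs{k}.png',rect(n,i,AX,.09,.046,.0003))
E
python3 -c "
from h import *
look(3)
arc([53.8],[.018])"
```

```text
t 3.68 tcp [0.5356 0.0771 0.0543] yaw 58.92 F [-0.5  0.6  0.3] v 0.009
r 0.0428 d 0.0169
{"x": 0.0007, "y": 0.0027, "z": 0.0003, "ax": 0.002, "ay": -0, "az": 0.089, "hand": 0},
```

View pics/s3.png

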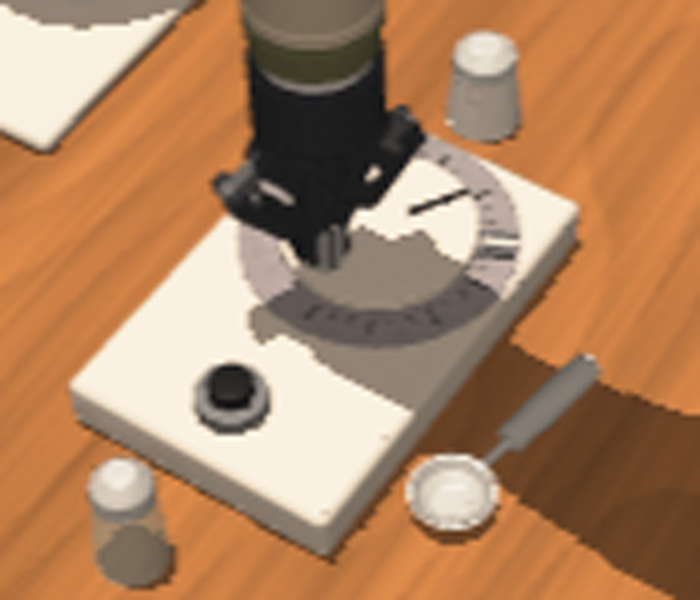

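View pics/rs3.png

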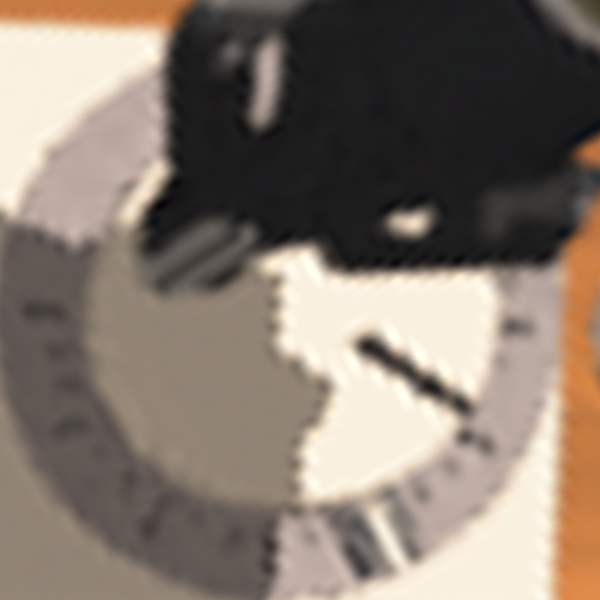

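```bash
cat >> h.py <<'E'
def ang(img,lo,hi,ax=(.5267,.0322)):
    A,p=profile('side',img,ax,.046,.034,.055)
    m=(A>lo)&(A<hi); b=np.percentile(p[m],80); d=np.clip(b-p[m]-25,0,None); i=(A[m]*d).sum()/d.sum()
    A,p=profile('side',img,ax,.041,.066,.080)
    m=(A>-160.5)&(A<-151); d=np.clip(p[m]-140,0,None); k=(A[m]*d).sum()/d.sum()
    print('index',i.round(2),'mark',k.round(2),'togo',(i-k).round(2))
E
python3 -c "
from h import *
ang(cv2.imread('pics/side0.png'),-100,-60);ang(cv2.imread('pics/side3.png'),-140,-105)
arc([58.9-4*k for k in range(1,8)],[.018]*7)"
```

```text
index -80.87 mark -155.99 togo 75.12
index -121.74 mark -155.96 togo 34.22
t 3.68 tcp [0.5356 0.0771 0.0543] yaw 58.92 F [-0.5  0.6  0.3] v 0.009
r 0.0428 d 0.0169
{"x": 0.0004, "y": 0.0019, "z": 0.0003, "ax": 0.002, "ay": -0, "az": 0.07, "hand": 0},
{"x": 0.0013, "y": 0.0049, "z": 0.0003, "ax": 0.002, "ay": -0, "az": 0.14, "hand": 0},
{"x": 0.0021, "y": 0.008, "z": 0.0003, "ax": 0.002, "ay": -0, "az": 0.21, "hand": 0},
{"x": 0.0026, "y": 0.0112, "z": 0.0003, "ax": 0.002, "ay": -0, "az": 0.28, "hand": 0},
{"x": 0.0029, "y": 0.0143, "z": 0.0003, "ax": 0.002, "ay": -0, "az": 0.349, "hand": 0},
{"x": 0.0029, "y": 0.0175, "z": 0.0003, "ax": 0.002, "ay": -0, "az": 0.419, "hand": 0},
{"x": 0.0028, "y": 0.0207, "z": 0.0003, "ax": 0.002, "ay": -0, "az": 0.489, "hand": 0},
```

```bash
python3 -c "
from h import *
arc([58.9-4*k for k in range(1,7)]+[31.9],[.017]*7,r=.0428,z=.0543)"
```

```text
t 3.68 tcp [0.5356 0.0771 0.0543] yaw 58.92 F [-0.5  0.6  0.3] v 0.009
r 0.0428 d 0.0169
{"x": 0.0011, "y": 0.0029, "z": -0, "ax": 0.002, "ay": -0, "az": 0.07, "hand": 0},
{"x": 0.002, "y": 0.006, "z": 0, "ax": 0.002, "ay": -0, "az": 0.14, "hand": 0},
{"x": 0.0026, "y": 0.0092, "z": 0, "ax": 0.002, "ay": -0, "az": 0.21, "hand": 0},
{"x": 0.0031, "y": 0.0123, "z": 0, "ax": 0.002, "ay": -0, "az": 0.28, "hand": 0},
{"x": 0.0033, "y": 0.0156, "z": 0, "ax": 0.002, "ay": -0, "az": 0.349, "hand": 0},
{"x": 0.0032, "y": 0.0188, "z": 0, "ax": 0.002, "ay": -0, "az": 0.419, "hand": 0},
{"x": 0.0031, "y": 0.0212, "z": 0, "ax": 0.002, "ay": -0, "az": 0.472, "hand": 0},
```

Emit:
{"name": "carry_out", "arguments": {"plan": [{"x":0.0011,"y":0.003,"z":0,"ax":0,"ay":0,"az":0.07,"hand":0},{"x":0.002,"y":0.006,"z":0,"ax":0,"ay":0,"az":0.14,"hand":0},{"x":0.0026,"y":0.009,"z":0,"ax":0,"ay":0,"az":0.21,"hand":0},{"x":0.003,"y":0.0123,"z":0,"ax":0,"ay":0,"az":0.28,"hand":0},{"x":0.0033,"y":0.0155,"z":0,"ax":0,"ay":0,"az":0.35,"hand":0},{"x":0.0032,"y":0.0185,"z":0,"ax":0,"ay":0,"az":0.42,"hand":0},{"x":0.003,"y":0.021,"z":0,"ax":0,"ay":0,"az":0.47,"hand":0},{"x":0.003,"y":0.021,"z":0,"ax":0,"ay":0,"az":0.47,"hand":0},{"x":0.003,"y":0.021,"z":0,"ax":0,"ay":0,"az":0.47,"hand":0}]}}

```text
clock: 4.43
tcp_pos: [0.5554, 0.069, 0.0546]
orientation: [0.001, 0.961, 0.277, 0.001]
wrist_force: [-0.5, 0.4, -0.8]
finger_gap: -0.0
```

```bash
python3 -c "
from h import *
look(4)
ang(cv2.imread('pics/side4.png'),-157,-135)
arc([30,28,26,24],[.017]*4,r=.0428,z=.0543)"
```

```text
index -147.68 mark -155.97 togo 8.29
t 4.53 tcp [0.5554 0.069  0.0546] yaw 32.1 F [ 0.2  0.7 -0.4] v 0.008
r 0.043 d 0.0169
{"x": 0.0004, "y": 0.0015, "z": 0.0003, "ax": 0.002, "ay": -0.002, "az": 0.037, "hand": 0},
{"x": 0.0009, "y": 0.003, "z": 0.0003, "ax": 0.002, "ay": -0.002, "az": 0.072, "hand": 0},
{"x": 0.0014, "y": 0.0046, "z": 0.0003, "ax": 0.002, "ay": -0.002, "az": 0.107, "hand": 0},
{"x": 0.0018, "y": 0.0061, "z": 0.0003, "ax": 0.002, "ay": -0.002, "az": 0.141, "hand": 0},
```

View pics/rs4.png

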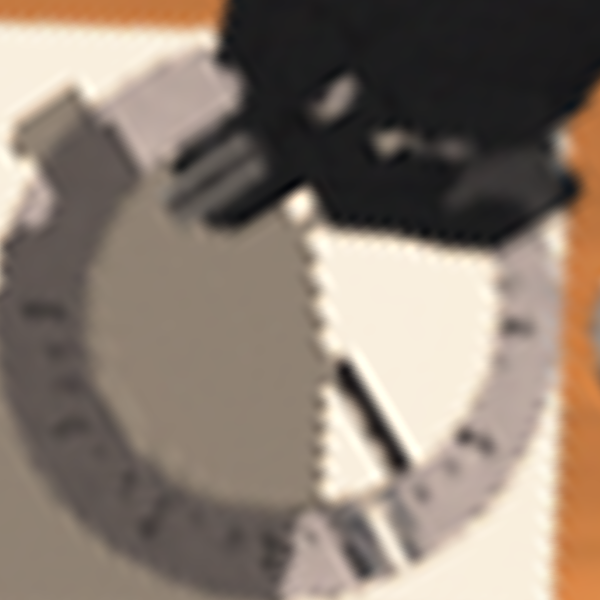

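Emit:
{"name": "carry_out", "arguments": {"plan": [{"x":0.0004,"y":0.0015,"z":0,"ax":0,"ay":0,"az":0.035,"hand":0},{"x":0.0009,"y":0.003,"z":0,"ax":0,"ay":0,"az":0.07,"hand":0},{"x":0.0014,"y":0.0046,"z":0,"ax":0,"ay":0,"az":0.107,"hand":0},{"x":0.0018,"y":0.0061,"z":0,"ax":0,"ay":0,"az":0.14,"hand":0},{"x":0.0018,"y":0.0061,"z":0,"ax":0,"ay":0,"az":0.14,"hand":0},{"x":0.0018,"y":0.0061,"z":0,"ax":0,"ay":0,"az":0.14,"hand":0}]}}

```text
clock: 5.03
tcp_pos: [0.5602, 0.065, 0.0547]
orientation: [0.001, 0.978, 0.21, 0.001]
wrist_force: [-0.4, 1.7, -1.3]
finger_gap: -0.0004
```

```bash
python3 -c "
from h import *
look(5)
ang(cv2.imread('pics/side5.png'),-165,-146)
arc([24],[.017]*4,r=.0428,z=.0543)"
```

```text
index -155.12 mark -155.97 togo 0.86
t 5.13 tcp [0.5602 0.065  0.0546] yaw 24.17 F [ 0.4  1.9 -1.1] v 0.009
r 0.043 d 0.0171
{"x": -0.0001, "y": 0.0002, "z": 0.0003, "ax": 0.002, "ay": -0.002, "az": 0.003, "hand": 0},
```

View pics/rs5.png

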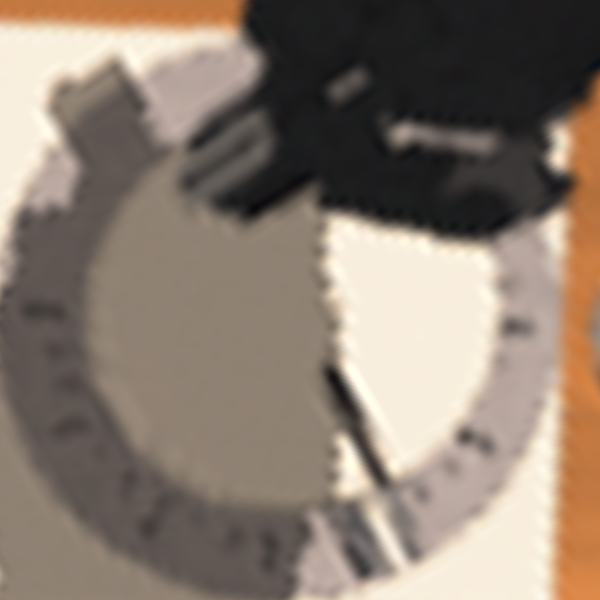

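Emit:
{"name": "carry_out", "arguments": {"plan": [{"x":0,"y":-0.006,"z":0,"ax":0,"ay":0,"az":0,"hand":0},{"x":0,"y":-0.012,"z":0,"ax":0,"ay":0,"az":0,"hand":0},{"x":0,"y":-0.012,"z":-0.03,"ax":0,"ay":0,"az":0,"hand":0},{"x":0,"y":-0.012,"z":-0.05,"ax":0,"ay":0,"az":0,"hand":0},{"x":0,"y":-0.012,"z":-0.06,"ax":0,"ay":0,"az":0,"hand":0},{"x":0,"y":-0.012,"z":-0.06,"ax":0,"ay":0,"az":0,"hand":0}]}}

```text
clock: 5.63
tcp_pos: [0.5571, 0.0763, 0.1175]
orientation: [0.001, 0.978, 0.21, 0.004]
wrist_force: [0.1, 0.5, 0.3]
finger_gap: 0.0001
```

```bash
python3 -c "
from h import *
# button position from both first pictures
t=cv2.imread('pics/top0.png'); s=cv2.imread('pics/side0.png')
for n,i in (('top',t),('side',s)): cv2.imwrite(f'pics/btn_{n}.png',rect(n,i,(.532,.181),.04,.05,.0002))
e=np.array([np.sin(np.radians(1.2)),np.cos(np.radians(1.2))]); print(AX+.15*e)
delta([.531,.181,.13],60)
"
```

```text
[0.53114136 0.1817671 ]
t 5.63 tcp [0.5571 0.0763 0.1175] yaw 24.2 F [0.1 0.5 0.3] j [-0.01  0.34 -0.2   1.02 -0.    1.14]
xyz [ 0.0192 -0.1062 -0.0128] rot [ 0.0065 -0.0057 -0.6248]
```

View pics/btn_top.png

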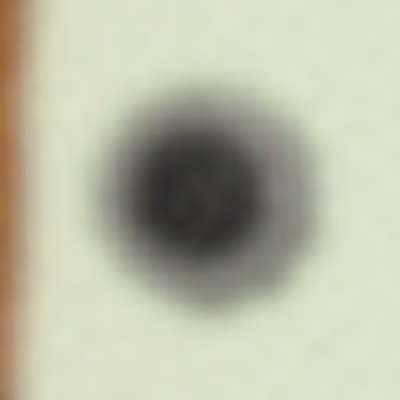

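View pics/btn_side.png

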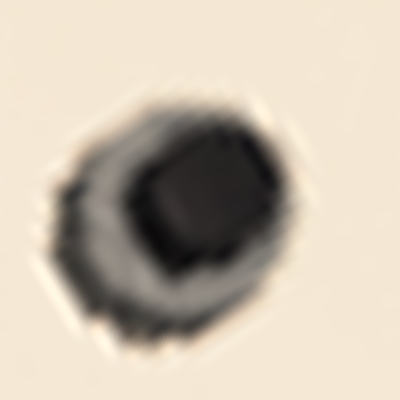

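Emit:
{"name": "carry_out", "arguments": {"plan": [{"x":0.0065,"y":-0.035,"z":0.0,"ax":0,"ay":0,"az":-0.12,"hand":0},{"x":0.013,"y":-0.07,"z":0.0,"ax":0,"ay":0,"az":-0.24,"hand":0},{"x":0.02,"y":-0.106,"z":0.015,"ax":0.006,"ay":-0.006,"az":-0.36,"hand":0},{"x":0.02,"y":-0.106,"z":0.03,"ax":0.006,"ay":-0.006,"az":-0.4,"hand":0},{"x":0.02,"y":-0.106,"z":0.03,"ax":0.006,"ay":-0.006,"az":-0.4,"hand":0},{"x":0.02,"y":-0.106,"z":0.03,"ax":0.006,"ay":-0.006,"az":-0.4,"hand":0}]}}

```text
clock: 6.13
tcp_pos: [0.5306, 0.1811, 0.0854]
orientation: [-0.0, 0.917, 0.399, -0.002]
wrist_force: [-0.1, -0.6, -0.1]
finger_gap: 0.0
```

```bash
python3 -c "
from h import *
look(6)
ang(cv2.imread('pics/side6.png'),-168,-146)
delta([.532,.1815,.075],47.2)
img=cv2.imread('pics/top6.png'); cv2.imwrite('pics/rt6.png',rect('top',img,AX,.09,.046,.0003))
"
```

```text
index -154.83 mark -155.96 togo 1.13
t 6.23 tcp [0.5323 0.1804 0.0871] yaw 46.99 F [ 0.1 -0.7 -0.6] j [ 0.18  0.37 -0.24  0.96  0.    0.93]
xyz [ 0.0006 -0.001   0.0121] rot [-0.0001  0.0001 -0.0036]
```

View pics/s6.png

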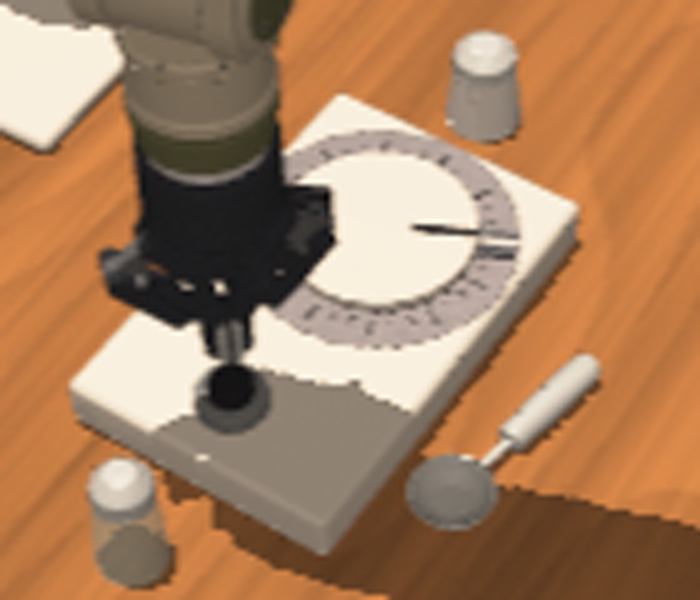

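View pics/rs6.png

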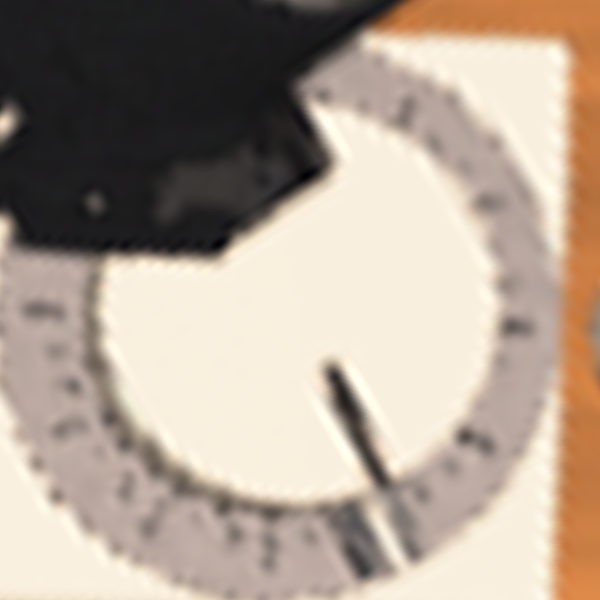

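View pics/rt6.png

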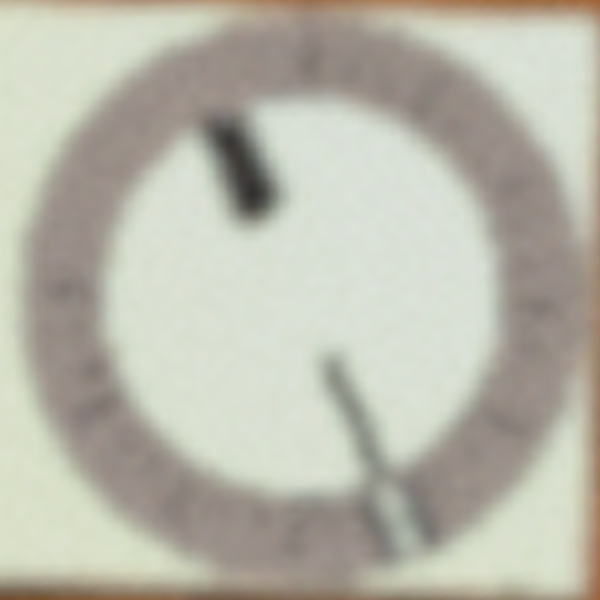

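Emit:
{"name": "carry_out", "arguments": {"plan": [{"x":0.0005,"y":-0.001,"z":0.012,"ax":0,"ay":0,"az":0,"hand":0},{"x":0.0005,"y":-0.001,"z":0.02,"ax":0,"ay":0,"az":0,"hand":0},{"x":0.0005,"y":-0.001,"z":0.024,"ax":0,"ay":0,"az":0,"hand":0},{"x":0.0005,"y":-0.001,"z":0.026,"ax":0,"ay":0,"az":0,"hand":0},{"x":0.0005,"y":-0.001,"z":0.026,"ax":0,"ay":0,"az":0,"hand":0}]}}

```text
clock: 6.65
tcp_pos: [0.5318, 0.1809, 0.0608]
orientation: [-0.0, 0.917, 0.398, -0.0]
wrist_force: [-1.0, -0.5, -1.1]
finger_gap: -0.0
```

```bash
python3 -c "
from h import *
look(7,z=8,box=(215,290,240,320))
delta([.532,.1815,.05],47.2)
"
```

```text
t 6.75 tcp [0.5322 0.1812 0.0614] yaw 46.96 F [1.  0.5 0. ] j [ 0.19  0.4  -0.27  0.9   0.    0.94]
xyz [ 0.0001 -0.0003  0.0114] rot [ 0.0001 -0.0001 -0.0041]
```

View pics/s7.png

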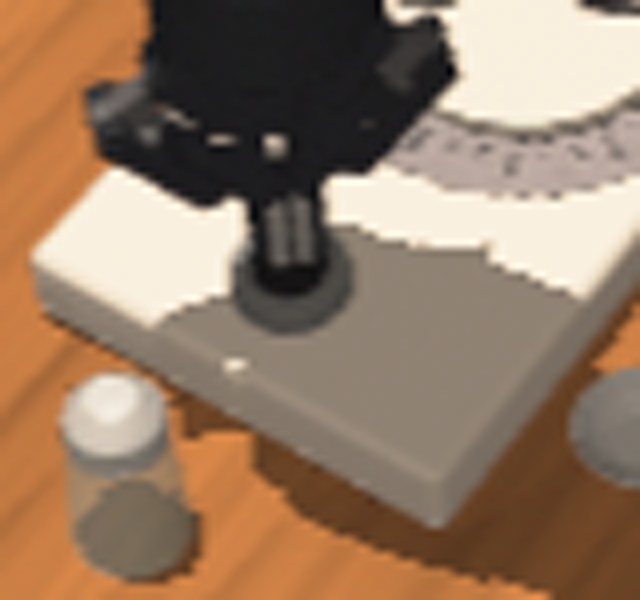

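Emit:
{"name": "carry_out", "arguments": {"plan": [{"x":0,"y":0,"z":0.0015,"ax":0,"ay":0,"az":0,"hand":0},{"x":0,"y":0,"z":0.003,"ax":0,"ay":0,"az":0,"hand":0},{"x":0,"y":0,"z":0.0045,"ax":0,"ay":0,"az":0,"hand":0},{"x":0,"y":0,"z":0.0045,"ax":0,"ay":0,"az":0,"hand":0}]}}

```text
clock: 7.08
tcp_pos: [0.5326, 0.1813, 0.0571]
orientation: [0.0, 0.917, 0.398, 0.0]
wrist_force: [0.1, 0.2, 1.4]
finger_gap: -0.0001
```

Emit:
{"name": "carry_out", "arguments": {"plan": [{"x":0,"y":0,"z":0.001,"ax":0,"ay":0,"az":0,"hand":0},{"x":0,"y":0,"z":0.002,"ax":0,"ay":0,"az":0,"hand":0},{"x":0,"y":0,"z":0.003,"ax":0,"ay":0,"az":0,"hand":0},{"x":0,"y":0,"z":0.003,"ax":0,"ay":0,"az":0,"hand":0}]}}

```text
clock: 7.42
tcp_pos: [0.5326, 0.1813, 0.0541]
orientation: [0.0, 0.917, 0.398, 0.001]
wrist_force: [-0.4, -0.7, 4.2]
finger_gap: -0.0002
```

Emit:
{"name": "carry_out", "arguments": {"plan": [{"x":0,"y":0,"z":0.001,"ax":0,"ay":0,"az":0,"hand":0},{"x":0,"y":0,"z":0.002,"ax":0,"ay":0,"az":0,"hand":0},{"x":0,"y":0,"z":0.002,"ax":0,"ay":0,"az":0,"hand":0}]}}

```text
clock: 7.67
tcp_pos: [0.5326, 0.1813, 0.0521]
orientation: [0.0, 0.917, 0.399, 0.001]
wrist_force: [-1.2, -0.0, 5.3]
finger_gap: 0.0001
```

Emit:
{"name": "carry_out", "arguments": {"plan": [{"x":0,"y":0,"z":0.001,"ax":0,"ay":0,"az":0,"hand":0},{"x":0,"y":0,"z":0.0015,"ax":0,"ay":0,"az":0,"hand":0},{"x":0,"y":0,"z":0.0015,"ax":0,"ay":0,"az":0,"hand":0}]}}

```text
clock: 7.92
tcp_pos: [0.5327, 0.1813, 0.0519]
orientation: [0.0, 0.917, 0.399, 0.001]
wrist_force: [-4.1, -2.1, 12.7]
finger_gap: -0.0002
```

Emit:
{"name": "carry_out", "arguments": {"plan": [{"x":0,"y":0,"z":0,"ax":0,"ay":0,"az":0,"hand":0},{"x":0,"y":0,"z":-0.003,"ax":0,"ay":0,"az":0,"hand":0},{"x":0,"y":0,"z":-0.008,"ax":0,"ay":0,"az":0,"hand":0},{"x":0,"y":0,"z":-0.03,"ax":0,"ay":0,"az":0,"hand":0},{"x":0,"y":0,"z":-0.06,"ax":0,"ay":0,"az":0,"hand":0},{"x":0,"y":0,"z":-0.09,"ax":0,"ay":0,"az":0,"hand":0},{"x":0,"y":0,"z":-0.11,"ax":0,"ay":0,"az":0,"hand":0},{"x":0,"y":0,"z":-0.11,"ax":0,"ay":0,"az":0,"hand":0},{"x":0,"y":0,"z":-0.11,"ax":0,"ay":0,"az":0,"hand":0}]}}

```text
clock: 8.67
tcp_pos: [0.5334, 0.1816, 0.163]
orientation: [0.001, 0.917, 0.399, 0.002]
wrist_force: [-0.5, -0.6, -0.3]
finger_gap: 0.0001
```

```bash
python3 -c "
from h import *
look(8)
ang(cv2.imread('pics/side8.png'),-168,-146)
delta([.532,.1815,.05],47.2)
img=cv2.imread('pics/top8.png'); cv2.imwrite('pics/rt8.png',rect('top',img,AX,.09,.046,.0003))
"
```

```text
index -154.85 mark -155.95 togo 1.11
t 8.77 tcp [0.5318 0.1813 0.1608] yaw 46.97 F [0.5 0.2 0.1] j [ 0.19  0.32 -0.12  1.13 -0.    0.94]
xyz [ 0.0003 -0.      0.1108] rot [ 0.0003 -0.0001 -0.0039]
```

View pics/s8.png

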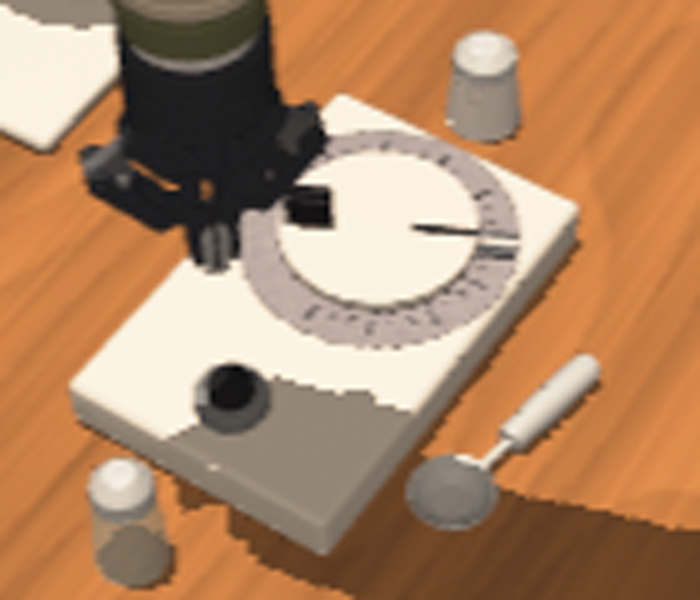

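View pics/top8.png

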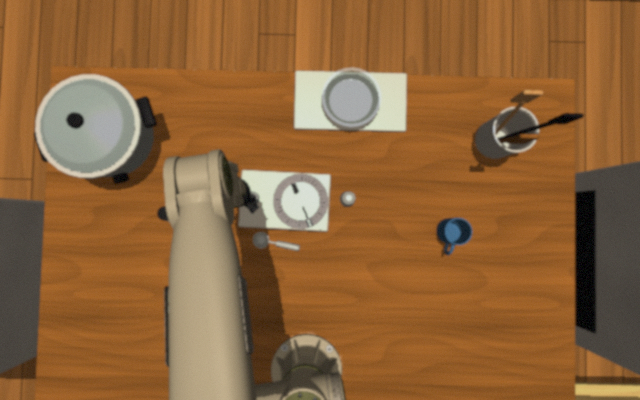

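```bash
python3 -c "
from h import *
print(env.hand_in())"
```

```text
the job is handed in; nothing more can be done
None
```

The timer is set: I pushed the dial onto the mark, pressed the start button fully down, and it came back up. I handed the job in just under 9 s on the robot's clock.

- **Dial:** I pushed the fin about 74° clockwise with the closed fingertip on one flank only. Before and after the press, the side camera put the index line about 1.1° short of the marker line. That is about 1.2 mm at the dial's edge, against a limit of 4.5 mm. The top view, taken before the press, showed the two lines level.
- **Start button:** The button gave about 5 N at the fingertip, then came up against a hard stop after roughly 6 mm of travel, where the force rose to about 13 N. The travel comes from the fingertip height and the force, since I could not see the button's depth directly. In the last picture the button is up again.
- **Marker and other items:** The marker angle did not change (-155.95° after, -155.99° before). The salt and pepper shakers, spoon and mug look unmoved in the last pictures. The arm partly hid the spice jar in the last top view, so I did not check it fully, but the gripper never went near it.
- **Robot:** The arm was clear of everything and the wrist force was near zero at hand-in.

The only disagreement was between the two cameras: they put the dial axis about 2 mm apart, which matches the stated calibration error.

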